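# Feed a specimen tray down the analyser's lane and start the measurement

### The job

Push the cardboard specimen tray along the grey base, in between the two steel guide rails and on until it stands wholly on the white measuring plate, square with the lane, then press the start button on top of the analyser fully down and let it come up again. Only push the tray gently with the fingertips: do not pinch, lift or tip it, and let neither the tray nor the robot touch a rail, nor the tray touch the analyser. Leave the two loose rocks and the jar where they are.

Things in the scene. Friction and masses are not known exactly. Their poses are not given: they have to be found in the camera images.
- stand: Fixed stand: flat grey base, its top 8 mm above the bench. x axis along the lane in the pushing direction (towards the analyser), y left across it, z up; origin on the bench on the lane's centre line. In this frame (mm): base x -250 to 340, y -85 to 85; open loading apron x -250 to -50; rails x -50 to 145; white measuring plate, level with the base, x 10 to 140. Placed anew each run.
- rail_left: Left guide rail (+y side), fixed dark steel bar 195 mm long, 12 mm wide, 16 mm high on the base. Stand's axes; its origin is on the rail's middle line (61 mm left of the lane's centre line), on the base's top, at the stand's x = 0. The rails' inner faces are 110 mm apart (y = -55 to 55 mm in the stand's frame). Not to be touched.
- rail_right: Right guide rail (-y side), the mirror image of the left one, 61 mm right of the lane's centre line. Not to be touched.
- plate_mid (a point): Centre of the white measuring plate (130 mm along the lane, 110 mm across), on its top, 8 mm above the bench, at x = 75 mm in the stand's frame. Same axes as the stand.
- analyser: Fixed black analyser at the lane's end; origin and axes of the stand. Low front block x = 160 to 280 mm, y = -75 to 75 mm, 100 mm high, with the start button on its top; behind it a column x = 280 to 335 mm, 158 mm high. Its front face with a round window is 20 mm past the end of the measuring plate.
- start_top (a point): Centre of the top of the round start button (32 mm across, in a grey housing) on the analyser's front block; pressed straight down. It lies on the lane's centre line, at x = 205 mm in the stand's frame, 122 mm above the bench when up; its housing's top is 10 mm lower.
- start (a joint): Start button travel in m: 0 = up, 0.006 = fully down (about 5 N). Springs back when let go.
- tray: Loose cardboard specimen tray 110 (x) x 90 (y) x 45 mm high, foam-filled, with a rock 50 x 40 x 24 mm fixed on top. Origin: centre of underside. About 0.4 kg. Its x is roughly the stand's x. Starts on the apron before the rails, up to 15 mm off the lane's centre line and 0.2 rad askew. Slides, and stops when the push stops. In the lane it has 10 mm free on each side.
- rock_pale: Loose sandy rock about 70 x 45 x 40 mm on the bench beside the base; origin at centre of its underside. To be left alone.
- rock_slab: Loose flat dark rock about 85 x 55 x 30 mm on the bench beside the base; origin at centre of its underside. To be left alone.
- jar: Small closed glass jar, 38 mm across, 50 mm high, on the bench beside the base; origin at centre of its underside. To be left alone.
Not all that is in view belongs to the job. Of the things shaped like the tray, the cardboard one is meant.

How it is judged:
By the outcome, as a careful person would: the job done as asked, in the order asked, and still so for the second after the job is handed in, with the robot touching nothing.
It also fails if it takes over 72 s, if anything falls off the work surface, if the arm or the gripper's body presses on something with over 40 N, if the wrist force passes 120 N, or if a joint passes its speed limit or range.

### The arm

A 6-joint arm with a two-finger parallel gripper is mounted at the origin on the work surface. World frame = base frame: x ahead of the robot, y to its left, z up, the work surface at z = 0. Lengths are in m, angles in rad, forces in N, time in s.
With the tool pointing down it reaches from about 0.4 to 0.825 m from the base axis. Payload 7 kg.
Tool frame: the origin (TCP) lies at the very end of the fingers, on their centre line; the grasp point (between the pads) lies 19 mm behind it; z points along the fingers, y is the line along which they close (so a half turn about z gives the same grasp; the last joint's range is limited). The gripper opens to 88 mm and grips with 3 to 60 N. Pads are 19 mm wide; open, the fingers measure 130 mm over their backs; the gripper's body (78 mm by 193 mm) begins 47 mm behind the grasp point.
Start: joints at [-1.002, 0.359, 0.012, 0, -1.224, -0.288], TCP at [0.187, -0.649, 0.227] pointing down, gripper open.
Joint ranges: [-3.07, 3.07], [-1.43, 2.12], [-1.02, 1.25], [-3.03, 1.67], [-3.05, -0], [-3.03, 3.03]. Speed limits (rad/s): [2.39, 2.39, 3.01, 3.14, 3.14, 3.14].

### API

Orientations are given as [roll, pitch, yaw] about the fixed x, y, z axes, in that order (R = Rz(yaw) Ry(pitch) Rx(roll)).
In Python, from station import arm gives the robot as it stands.
- The arm moves only by the tool step_arm, never from a script. Its argument "rows" is a list of rows, each a list of 5 numbers: the shift along the world's x, y, z in m, then the turn about the world's z in rad, then the finger opening in m, from 0 to 0.0876. In form: [[x, y, z, spin, gripper], ...]. A call has 1 to 20 rows; each row is the pose to reach, as a shift and turn from the pose commanded when the call began; what a row does not reach only later rows make up. A row lasts 1/10 s, in which the tool goes at most 50 mm and 8.59 degrees, less where a joint would pass 70% of its speed; a pose out of reach is approached as far as the arm can. A call with a gripper value outside its range is refused whole. The fingers move at their own pace and stop on an object; "newtons" is the grip in N (left out, the last holds). Time passes only in rows, so rows that repeat a pose let the fingers close. It gives the time, the measured TCP pose, the force, the opening and the grip force at its end, in the units of the state.
- arm.get_state(): the state, without advancing time (a new reading comes with each control period).
- arm.grab_frame(name): name is "scene" or "top" or "wrist"; returns a dict with "color" (480x640x3 uint8, blue, green, red), "vfov" (degrees; the focal length in pixels is half the picture's height over the tangent of half this angle, whatever the lens; pixels are square), "cx", "cy" (the principal point, pixels), "rvec" (rotation vector, rad) and "tvec" (3), from world to camera coordinates, as OpenCV has them. Camera axes: x right, y down, z forward; pixel columns grow to the right and rows downward; lengths in m; the calibration is good to about 2 mm. A picture is of the moment at which its call begins. There is no depth.
- arm.job_done(): hands the job in; it is judged then, once.
The state is a dict: "t": time; "q": joint angles; "qd": joint speeds; "joint_efforts": joint torques, N m; "eef_pos": TCP position; "ee_rot": TCP orientation; "force": force on the tool from outside, world axes, zero at the start; "moment": the same for the moment, N m; "width": finger opening in m; "gripper_force": force on a finger pad.
Only numpy, scipy, OpenCV 4.12 (cv2) and the standard library are available. Lean on these libraries where they do the work, as an engineer would, in place of code of your own. Each camera call takes 0.05 s, during which the arm holds its last target. There are 200 camera calls.

## Working session

There is one attempt and no reset: what is moved stays moved. The work goes in short steps, Python scripts to look and compute and a tool call to move; the robot and the scene stay as the last step left them, time stands still between calls to the robot, and variables do not carry over. Pictures are saved under pics/ and viewed, at most 10 in all, crops included, and the job is handed in when it is done.

Besides the shell and the picture viewer there is one more tool, called after "Emit:" by a JSON object that holds its "name" and its "arguments", one argument or row to a line. step_arm: Moves the arm, as the interface text tells. Its arguments: {"type":"object","properties":{"rows":{"type":"array"},"newtons":{"type":"number"}},"required":["rows"]}

```bash
mkdir -p pics; ls; cat > h.py <<'E'
import numpy as np, cv2, pickle
from station import arm
def grab(n, tag):
    f=arm.grab_frame(n); cv2.imwrite(f'pics/{tag}.png',f['color']); pickle.dump(f,open(f'pics/{tag}.pkl','wb')); return f
def load(tag): return pickle.load(open(f'pics/{tag}.pkl','rb'))
def K(f):
    fl=240/np.tan(np.radians(f['vfov'])/2); return np.array([[fl,0,f['cx']],[0,fl,f['cy']],[0,0,1.]])
def ray(f,px,z):
    R=cv2.Rodrigues(np.array(f['rvec'],float))[0]; t=np.array(f['tvec'],float).ravel()
    px=np.atleast_2d(np.array(px,float)); c=-R.T@t
    d=(R.T@np.linalg.inv(K(f))@np.c_[px,np.ones(len(px))].T).T
    return c+d*((z-c[2])/d[:,2])[:,None]
def proj(f,P): return cv2.projectPoints(np.array(P,float).reshape(-1,3),np.array(f['rvec'],float),np.array(f['tvec'],float),K(f),None)[0].reshape(-1,2)
E
python3 - <<'E'
from h import *
for n in('top','scene'):
    f=grab(n,n+'0'); print(n,f['vfov'],f['cx'],f['cy'],f['rvec'],f['tvec'], {k for k in f})
print(arm.get_state())
a=load('top0')['color'];b=load('scene0')['color']
E
```

```text
pics
top 55.12137656899054 318.479351961072 235.08794826701228 [ 2.24102031 -2.18063059  0.07808032] [0.01053153 0.53373456 0.90575423] {'rvec', 'vfov', 'cy', 'cx', 'tvec', 'color'}
scene 42.179657929277845 328.46707866162103 241.74303879471069 [ 2.37731634  0.84980358 -0.28623843] [-0.44412842 -0.20679744  1.38070516] {'rvec', 'vfov', 'cy', 'cx', 'tvec', 'color'}
{'t': 0.1, 'q': array([-1.00192956e+00,  3.59309640e-01,  1.11516893e-02, -2.89908547e-04,
       -1.22407630e+00, -2.88091590e-01]), 'qd': array([-0.00072734, -0.00110588,  0.00406393,  0.00016491,  0.00040326,
       -0.00053334]), 'joint_efforts': array([-1.82275104e-03, -5.84161985e+01,  2.93749988e+01,  7.01552108e+00,
        1.01511955e-02, -2.62691015e-05]), 'eef_pos': array([ 0.18688936, -0.64816769,  0.22572388]), 'ee_rot': array([ 3.14013655e+00, -1.47265722e-04, -2.86091608e+00]), 'force': array([ 0.05500451,  0.01774535, -1.01527431]), 'moment': array([-0.01383285,  0.06493968,  0.03307719]), 'gripper_force': 0.0, 'width': 0.08783502420832616}
```

View pics/top0.png

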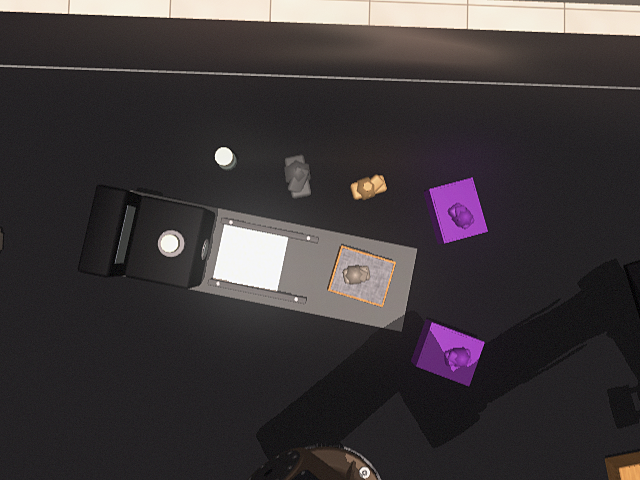

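View pics/scene0.png

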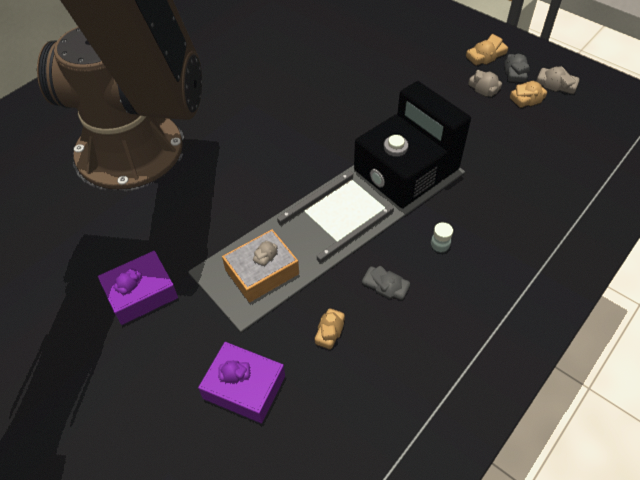

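The top view shows three tray-like things: the cardboard tray at (362,275), a purple box at (458,210) and another at (449,353). Only (362,275) fits, since it has orange-brown cardboard sides, a grey foam top and stands on the apron. The plate is at (250,257), the button at (171,243), the jar at (225,157), the slab at (297,175) and the pale rock at (369,187).

```bash
cat > m.py <<'E'
from h import *
def quad(mask):
    cs=cv2.findContours(mask.astype(np.uint8),cv2.RETR_EXTERNAL,cv2.CHAIN_APPROX_NONE)[0]
    c=max(cs,key=cv2.contourArea); return c.reshape(-1,2), cv2.contourArea(c)
def rect(P): # min-area rectangle on world mm points
    return cv2.minAreaRect((P[:,:2]*1000).astype(np.float32))
def masks(f):
    hsv=cv2.cvtColor(f['color'],cv2.COLOR_BGR2HSV).astype(int); h,s,v=hsv[...,0],hsv[...,1],hsv[...,2]
    return h,s,v
E
python3 - <<'E'
from m import *
f=load('top0'); h,s,v=masks(f)
yy,xx=np.mgrid[:480,:640]
# plate
m=(v>200)&(s<40)&(xx>205)&(xx<300)&(yy>215)&(yy<300)
m=cv2.morphologyEx(m.astype(np.uint8),cv2.MORPH_OPEN,np.ones((7,7)))
c,a=quad(m); P=ray(f,c,.008); r=rect(P); print('plate',r,a)
print(cv2.boxPoints(r)); 
# tray
m=((h>5)&(h<25)&(s>120)&(v>80)&(xx>315)&(xx<405)&(yy>235)&(yy<315))
c,a=quad(cv2.morphologyEx(m.astype(np.uint8),cv2.MORPH_CLOSE,np.ones((5,5))));P=ray(f,c,.053); print('tray',rect(P),a,cv2.boxPoints(rect(P)))
# button
m=(v>215)&(s<60)&(xx>155)&(xx<190)&(yy>225)&(yy<262)
c,a=quad(m);print('button px',cv2.minEnclosingCircle(c));P=ray(f,c,.122);print('button',cv2.minEnclosingCircle((P[:,:2]*1000).astype(np.float32)))
A=cv2.resize(f['color'][230:330,310:430],None,fx=4,fy=4,interpolation=cv2.INTER_CUBIC)
g=load('scene0');B=cv2.resize(g['color'][220:310,210:310],(444,400),interpolation=cv2.INTER_CUBIC)[:, :320]
cv2.imwrite('pics/crop1.png',np.hstack([A,B]))
print(ray(f,[[413,247],[402,330]],.008))
E
```

```text
plate ((485.2232971191406, 159.8008575439453), (130.16664123535156, 109.8098373413086), 80.14512634277344) 3449.0
[[419.98932  105.075035]
 [528.17883   86.28072 ]
 [550.4573   214.52667 ]
 [442.26776  233.32098 ]]
tray ((456.34814453125, -57.80522918701172), (109.59526824951172, 90.10102844238281), 74.58758544921875) 2620.0 [[ 398.35446    -98.65937  ]
 [ 485.21524   -122.60507  ]
 [ 514.3418     -16.951088 ]
 [ 427.48105      6.9946136]]
button px ((168.72727966308594, 243.0), 8.825770378112793)
button ((507.3062744140625, 287.9417419433594), 15.319427490234375)
[[ 0.51474356 -0.1658064   0.008     ]
 [ 0.34863004 -0.14664282  0.008     ]]
```

View pics/crop1.png

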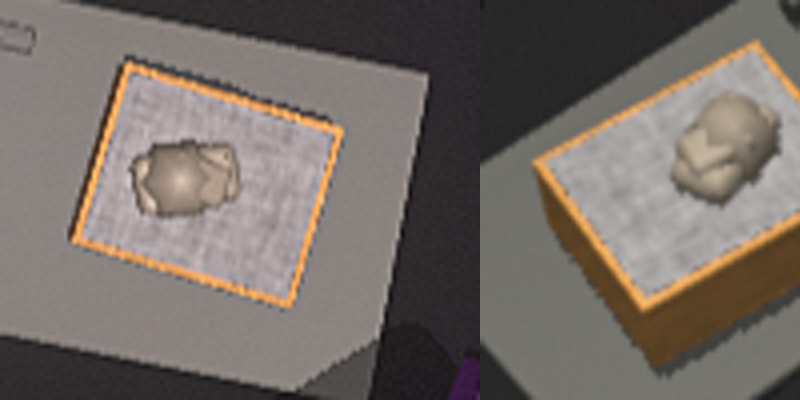

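The crop shows the cardboard-edged, foam-topped tray with its rock. Its measured top is 109.6 x 90.1 mm, the plate is 130 x 110 mm and plate to button is 130 mm along the lane, all as specified. The lane points at 80.15°. The tray is at stand x = -144, y = -9 mm, turned -5.6°. I'll first push its right side with two fingertips in line with the lane, which centres and squares it.

Emit:
{"name": "step_arm", "arguments": {
  "rows": [
    [0.338, 0.579, 0, -0.453, 0.06],
    [0.338, 0.579, 0, -0.453, 0.06],
    [0.338, 0.579, 0, -0.453, 0.06],
    [0.338, 0.579, 0, -0.453, 0.06],
    [0.338, 0.579, 0, -0.453, 0.06],
    [0.338, 0.579, 0, -0.453, 0.06],
    [0.338, 0.579, 0, -0.453, 0.06],
    [0.338, 0.579, 0, -0.453, 0.06],
    [0.338, 0.579, 0, -0.453, 0.06],
    [0.338, 0.579, 0, -0.453, 0.06],
    [0.338, 0.579, 0, -0.453, 0.06],
    [0.338, 0.579, 0, -0.453, 0.06],
    [0.338, 0.579, 0, -0.453, 0.06],
    [0.338, 0.579, 0, -0.453, 0.06],
    [0.338, 0.579, 0, -0.453, 0.06],
    [0.338, 0.579, 0, -0.453, 0.06],
    [0.338, 0.579, 0, -0.453, 0.06],
    [0.338, 0.579, 0, -0.453, 0.06]
  ]
}}

```text
t: 1.9
eef_pos: [0.5245, -0.0704, 0.2266]
ee_rot: [3.142, -0.0, 2.968]
force: [0.3, 0.4, 0.4]
width: 0.0599
gripper_force: 0.0
```

Emit:
{"name": "step_arm", "arguments": {
  "rows": [
    [0.005, 0, -0.04, 0, 0.06],
    [0.005, 0, -0.08, 0, 0.06],
    [0.005, 0, -0.12, 0, 0.06],
    [0.005, 0, -0.15, 0, 0.06],
    [0.005, 0, -0.17, 0, 0.06],
    [0.005, 0, -0.185, 0, 0.06],
    [0.005, 0, -0.195, 0, 0.06],
    [0.005, 0, -0.2, 0, 0.06],
    [0.005, 0, -0.2, 0, 0.06]
  ]
}}

```text
t: 2.8
eef_pos: [0.5298, -0.0699, 0.0264]
ee_rot: [-3.141, -0.0, 2.969]
force: [0.8, 0.8, -0.1]
width: 0.0602
gripper_force: 0.0
```

```bash
python3 - <<'E'
from h import *
grab('scene','scene1');grab('top','top1')
a=load('scene1')['color'][180:360,150:390]; b=load('top1')['color'][180:360,270:450]
cv2.imwrite('pics/c2.png',np.hstack([cv2.resize(a,None,fx=1.9,fy=1.9),cv2.resize(b,None,fx=1.9,fy=1.9)]))
E
```

```text
(no output)
```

View pics/c2.png

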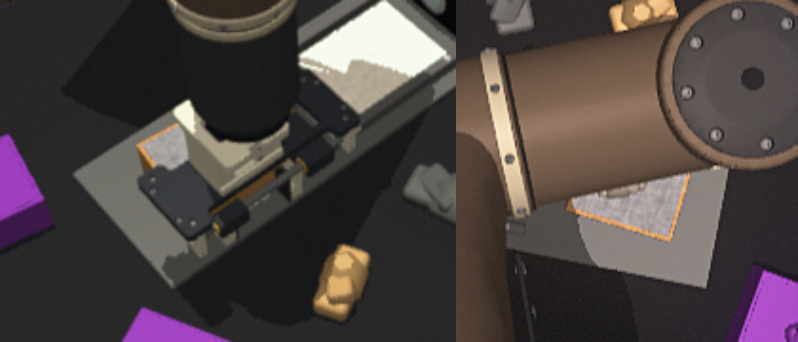

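The fingers are down beside the tray's right face with clearance, and the pale rock is well away. Now the slow side push, about 28 mm across the lane.

Emit:
{"name": "step_arm", "arguments": {
  "rows": [
    [-0.003, 0.0005, 0, 0, 0.06],
    [-0.006, 0.001, 0, 0, 0.06],
    [-0.009, 0.0015, 0, 0, 0.06],
    [-0.011, 0.0019, 0, 0, 0.06],
    [-0.013, 0.0022, 0, 0, 0.06],
    [-0.015, 0.0026, 0, 0, 0.06],
    [-0.017, 0.0029, 0, 0, 0.06],
    [-0.019, 0.0033, 0, 0, 0.06],
    [-0.021, 0.0036, 0, 0, 0.06],
    [-0.023, 0.004, 0, 0, 0.06],
    [-0.025, 0.0043, 0, 0, 0.06],
    [-0.0265, 0.0046, 0, 0, 0.06],
    [-0.028, 0.0049, 0, 0, 0.06],
    [-0.028, 0.0049, 0, 0, 0.06]
  ]
}}

```text
t: 4.3
eef_pos: [0.502, -0.0646, 0.0267]
ee_rot: [3.142, 0.0, 2.97]
force: [2.8, 0.8, 1.4]
width: 0.06
gripper_force: 1.2
```

Emit:
{"name": "step_arm", "arguments": {
  "rows": [
    [0.005, -0.001, 0, 0, 0.06],
    [0.012, -0.002, 0, 0, 0.06],
    [0.025, -0.004, 0, 0, 0.06],
    [0.025, -0.004, 0.03, 0, 0.06],
    [0.025, -0.004, 0.07, 0, 0.06],
    [0.025, -0.004, 0.11, 0, 0.06]
  ]
}}

```text
t: 4.9
eef_pos: [0.5271, -0.0691, 0.1372]
ee_rot: [-3.14, -0.002, 2.969]
force: [1.1, 0.2, 0.1]
width: 0.0601
gripper_force: 0.0
```

Emit:
{"name": "step_arm", "arguments": {
  "rows": [
    [-0.093, -0.064, 0, 0.15, 0.044],
    [-0.093, -0.064, 0, 0.3, 0.044],
    [-0.093, -0.064, 0, 0.45, 0.044],
    [-0.093, -0.064, 0, 0.6, 0.044],
    [-0.093, -0.064, 0, 0.75, 0.044],
    [-0.093, -0.064, 0, 0.9, 0.044],
    [-0.093, -0.064, 0, 1.05, 0.044],
    [-0.093, -0.064, 0, 1.2, 0.044],
    [-0.093, -0.064, 0, 1.35, 0.044],
    [-0.093, -0.064, 0, 1.5, 0.044],
    [-0.093, -0.064, 0, 1.571, 0.044],
    [-0.093, -0.064, 0, 1.571, 0.044],
    [-0.093, -0.064, 0, 1.571, 0.044]
  ]
}}

```text
t: 6.2
eef_pos: [0.4343, -0.1328, 0.1365]
ee_rot: [3.141, -0.0, -1.745]
force: [-0.6, 0.2, -0.2]
width: 0.0441
gripper_force: 0.0
```

```bash
python3 - <<'E'
from h import *
for n in('scene','top','wrist'): grab(n,n+'2')
a=load('scene2')['color'][180:360,150:350]; b=load('top2')['color'][180:360,270:450]; w=load('wrist2')['color']
cv2.imwrite('pics/c3.png',np.hstack([cv2.resize(a,(300,270)),cv2.resize(b,(270,270)),w[::3,::3][:160].repeat(1,0) if 0 else cv2.resize(w,(230,270))]))
E
```

```text
(no output)
```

View pics/c3.png

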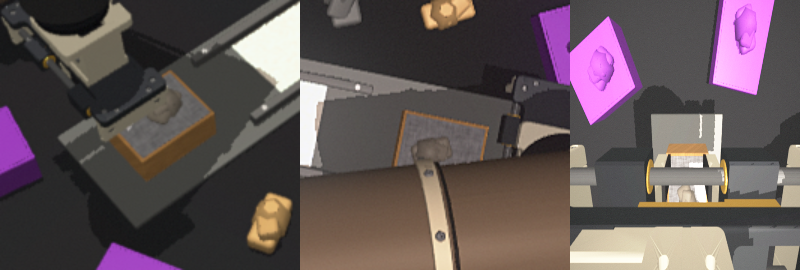

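The tray is now roughly square. The top view shows its right edge, from about (340,253) to (396,265), and its front edge at about (338,275). I'll measure both.

```bash
cat >> m.py <<'E'
C0=np.array([485.2,159.8]);TH=np.radians(80.15);ex=np.array([np.cos(TH),np.sin(TH)]);ey=np.array([-ex[1],ex[0]])
def lane(P): d=P[:,:2]*1000-C0; return np.c_[d@ex+75,d@ey]
def traypts(f,x0,x1,y0,y1):
    h,s,v=masks(f); yy,xx=np.mgrid[:480,:640]
    m=((h>5)&(h<25)&(s>110)&(v>50)&(xx>x0)&(xx<x1)&(yy>y0)&(yy<y1))
    ys,xs=np.nonzero(m); return lane(ray(f,np.c_[xs,ys],.053))
def edge(L,ax,lo,hi,side): # outermost points along 1-ax per bin of ax, line fit
    out=[]
    for b in np.arange(lo,hi,3.):
        q=L[(L[:,ax]>=b)&(L[:,ax]<b+3)]
        if len(q): k=np.argmax(side*q[:,1-ax]); out.append(q[k])
    out=np.array(out); p=np.polyfit(out[:,ax],out[:,1-ax],1); r=out[:,1-ax]-np.polyval(p,out[:,ax])
    k=abs(r)<2.5; p=np.polyfit(out[k,ax],out[k,1-ax],1); return np.degrees(np.arctan(p[0])),np.polyval(p,(lo+hi)/2),k.sum(),r.std()
E
python3 - <<'E'
from m import *
f=load('top2'); L=traypts(f,325,405,240,300); print(L.min(0),L.max(0))
print('right edge (deg,y)',edge(L,0,L[:,0].min()+8,L[:,0].max()-8,-1))
print('front edge',edge(L,1,L[:,1].min()+6,L[:,1].max()-3,1))
E
```

```text
[-203.82723362  -43.21053164] [-91.92447864  29.13399111]
right edge (deg,y) (np.float64(0.233607224341252), np.float64(-42.48235591847475), np.int64(32), np.float64(0.5364631896384495))
front edge (np.float64(0.40134137429093014), np.float64(-92.86659646925135), np.int64(22), np.float64(0.523917388937635))
```

The tray is within about 2 mm of the centre line and 0.3° of square. Descending behind it and starting the push.

Emit:
{"name": "step_arm", "arguments": {
  "rows": [
    [0, 0, -0.03, 0.002, 0.044],
    [0, 0, -0.06, 0.002, 0.044],
    [0, 0, -0.09, 0.002, 0.044],
    [0, 0, -0.105, 0.002, 0.044],
    [0, 0, -0.11, 0.002, 0.044],
    [0, 0, -0.11, 0.002, 0.044],
    [0.0007, 0.004, -0.11, 0.002, 0.044],
    [0.0014, 0.008, -0.11, 0.002, 0.044],
    [0.0021, 0.012, -0.11, 0.002, 0.044],
    [0.0027, 0.016, -0.11, 0.002, 0.044],
    [0.0034, 0.02, -0.11, 0.002, 0.044],
    [0.0041, 0.024, -0.11, 0.002, 0.044],
    [0.0048, 0.028, -0.11, 0.002, 0.044],
    [0.0055, 0.032, -0.11, 0.002, 0.044],
    [0.0062, 0.036, -0.11, 0.002, 0.044],
    [0.0069, 0.04, -0.11, 0.002, 0.044],
    [0.0076, 0.044, -0.11, 0.002, 0.044],
    [0.0083, 0.047, -0.11, 0.002, 0.044],
    [0.0086, 0.049, -0.11, 0.002, 0.044],
    [0.0087, 0.05, -0.11, 0.002, 0.044]
  ]
}}

```text
t: 8.35
eef_pos: [0.4429, -0.0828, 0.0274]
ee_rot: [-3.141, -0.001, -1.74]
force: [-0.3, -6.0, 5.9]
width: 0.044
gripper_force: 3.3
```

```bash
python3 - <<'E'
from m import *
for n in('scene','top'): grab(n,n+'3')
s=arm.get_state(); print(lane(s['eef_pos'][None]))
f=load('top3'); L=traypts(f,250,405,230,300); print(len(L),L.min(0),L.max(0))
try:
    print('right edge (deg,y)',edge(L,0,L[:,0].min()+8,L[:,0].max()-8,-1))
    print('front edge',edge(L,1,L[:,1].min()+6,L[:,1].max()-3,1))
except Exception as e: print(e)
a=load('scene3')['color'][150:330,170:410]; b=f['color'][200:320,220:400]
cv2.imwrite('pics/c4.png',np.hstack([cv2.resize(a,(400,300)),cv2.resize(b,(400,300))]))
E
```

```text
[[-171.15170439    0.20142273]]
169 [-157.18233301  -59.95759197] [-51.64127498  29.51881603]
right edge (deg,y) (np.float64(1.1319601553566403), np.float64(-41.653059821464616), np.int64(19), np.float64(3.7587885984640774))
front edge (np.float64(-0.019398661052046497), np.float64(-52.29969213159322), np.int64(24), np.float64(0.5339429511600304))
```

View pics/c4.png

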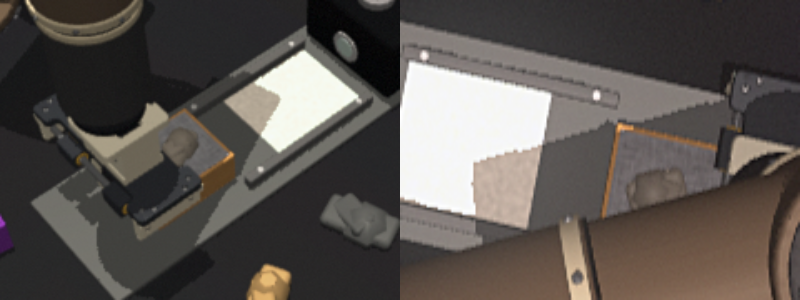

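Push contact is good: the front edge is at s = -52 and square, and nothing is near the rails. The tray sits about 2 mm left, so I'll continue with a slight drift to the right.

Emit:
{"name": "step_arm", "arguments": {
  "rows": [
    [0.0008, 0.004, 0, 0, 0.044],
    [0.0015, 0.008, 0, 0, 0.044],
    [0.0023, 0.012, 0, 0, 0.044],
    [0.0031, 0.016, 0, 0, 0.044],
    [0.0038, 0.02, 0, 0, 0.044],
    [0.0046, 0.024, 0, 0, 0.044],
    [0.0054, 0.028, 0, 0, 0.044],
    [0.0062, 0.032, 0, 0, 0.044],
    [0.0069, 0.036, 0, 0, 0.044],
    [0.0077, 0.04, 0, 0, 0.044],
    [0.0085, 0.044, 0, 0, 0.044],
    [0.0092, 0.048, 0, 0, 0.044],
    [0.01, 0.052, 0, 0, 0.044],
    [0.0108, 0.056, 0, 0, 0.044],
    [0.0115, 0.06, 0, 0, 0.044],
    [0.0123, 0.064, 0, 0, 0.044],
    [0.0131, 0.068, 0, 0, 0.044],
    [0.0138, 0.072, 0, 0, 0.044],
    [0.0144, 0.075, 0, 0, 0.044]
  ]
}}

```text
t: 10.35
eef_pos: [0.4567, -0.008, 0.0273]
ee_rot: [3.141, -0.001, -1.74]
force: [-1.1, -7.5, 5.9]
width: 0.0439
gripper_force: 3.8
```

```bash
python3 - <<'E'
from m import *
for n in('scene','top'): grab(n,n+'4')
s=arm.get_state(); T=lane(s['eef_pos'][None])[0]; print(T)
f=load('top4'); L=traypts(f,200,405,200,320); L=L[(abs(L[:,1])<54)&(L[:,0]>T[0])&(L[:,0]<T[0]+135)]; print(len(L),L.min(0),L.max(0))
print('right edge (deg,y)',edge(L,0,T[0]+60,L[:,0].max()-4,-1))
print('front edge',edge(L,1,L[:,1].min()+6,L[:,1].max()-3,1))
f=load('top3'); L=traypts(f,200,405,200,320); L=L[(abs(L[:,1])<52)&(L[:,0]<-50)]
print('prev right edge (deg,y)',edge(L,0,-115,-56,-1))
a=load('scene4')['color'][130:310,190:430]; b=load('top4')['color'][200:320,200:380]
cv2.imwrite('pics/c5.png',np.hstack([cv2.resize(a,(400,300)),cv2.resize(b,(400,300))]))
E
```

```text
[-94.82254846  -0.71652527]
140 [-57.23904843 -43.63831667] [24.01268382 31.02363503]
right edge (deg,y) (np.float64(-0.12913448357014526), np.float64(-42.588894243582196), np.int64(19), np.float64(0.8251025814178035))
front edge (np.float64(-0.19544185693661648), np.float64(23.211074076197868), np.int64(22), np.float64(0.5060260838841302))
prev right edge (deg,y) (np.float64(0.114286233950201), np.float64(-41.455049045093304), np.int64(20), np.float64(0.6910510800976062))
```

View pics/c5.png

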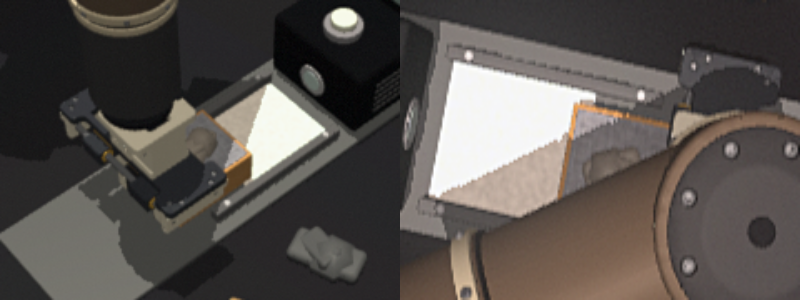

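The tray is in the lane, square to -0.15°, about 2 mm left, with its front at s ≈ 24. 106 mm are left to push.

Emit:
{"name": "step_arm", "arguments": {
  "rows": [
    [0.0007, 0.004, 0, 0, 0.044],
    [0.0015, 0.008, 0, 0, 0.044],
    [0.0022, 0.012, 0, 0, 0.044],
    [0.003, 0.016, 0, 0, 0.044],
    [0.0037, 0.02, 0, 0, 0.044],
    [0.0045, 0.024, 0, 0, 0.044],
    [0.0052, 0.028, 0, 0, 0.044],
    [0.006, 0.032, 0, 0, 0.044],
    [0.0067, 0.036, 0, 0, 0.044],
    [0.0075, 0.04, 0, 0, 0.044],
    [0.0082, 0.044, 0, 0, 0.044],
    [0.009, 0.048, 0, 0, 0.044],
    [0.0097, 0.052, 0, 0, 0.044],
    [0.0105, 0.056, 0, 0, 0.044],
    [0.0112, 0.06, 0, 0, 0.044],
    [0.012, 0.064, 0, 0, 0.044],
    [0.0127, 0.068, 0, 0, 0.044],
    [0.0133, 0.071, 0, 0, 0.044]
  ]
}}

```text
t: 12.25
eef_pos: [0.4698, 0.0627, 0.027]
ee_rot: [3.141, -0.001, -1.741]
force: [-2.2, -7.4, 6.6]
width: 0.0442
gripper_force: 3.9
```

```bash
python3 - <<'E'
from m import *
grab('top','top5')
s=arm.get_state(); T=lane(s['eef_pos'][None])[0]; print(T)
f=load('top5'); L=traypts(f,180,405,200,320); L=L[(abs(L[:,1])<52)&(L[:,0]>T[0]+20)&(L[:,0]<T[0]+130)]; print(len(L),L.min(0),L.max(0))
print('right edge (deg,y)',edge(L,0,T[0]+50,L[:,0].max()-4,-1))
print('front edge',edge(L,1,L[:,1].min()+6,L[:,1].max()-3,1))
E
```

```text
[-22.88779169  -1.46724427]
86 [ 43.0357274  -47.99428954] [95.56144983 10.72903386]
right edge (deg,y) (np.float64(1.0712089683628891), np.float64(-42.85686208747623), np.int64(15), np.float64(1.3253711269943391))
front edge (np.float64(-0.2602328005202427), np.float64(94.81648033275076), np.int64(17), np.float64(0.5621991774693459))
```

Emit:
{"name": "step_arm", "arguments": {
  "rows": [
    [0.0007, 0.004, 0, 0, 0.044],
    [0.0014, 0.008, 0, 0, 0.044],
    [0.0021, 0.012, 0, 0, 0.044],
    [0.0028, 0.016, 0, 0, 0.044],
    [0.0035, 0.0195, 0, 0, 0.044],
    [0.0041, 0.023, 0, 0, 0.044],
    [0.0047, 0.026, 0, 0, 0.044],
    [0.0052, 0.0285, 0, 0, 0.044],
    [0.0056, 0.031, 0, 0, 0.044],
    [0.006, 0.033, 0, 0, 0.044],
    [0.0062, 0.034, 0, 0, 0.044],
    [0.0062, 0.034, 0, 0, 0.044]
  ]
}}

```text
t: 13.5
eef_pos: [0.476, 0.0967, 0.0269]
ee_rot: [3.141, -0.001, -1.741]
force: [-0.7, -5.0, 6.0]
width: 0.0442
gripper_force: 2.9
```

Emit:
{"name": "step_arm", "arguments": {
  "rows": [
    [-0.0005, -0.003, 0, 0, 0.044],
    [-0.001, -0.006, 0, 0, 0.044],
    [-0.003, -0.015, 0, 0, 0.044],
    [-0.006, -0.035, 0, 0, 0.044],
    [-0.009, -0.055, 0, 0, 0.044],
    [-0.009, -0.055, 0.04, 0, 0.044],
    [-0.009, -0.055, 0.08, 0, 0.044],
    [-0.009, -0.055, 0.12, 0, 0.044],
    [-0.009, -0.055, 0.16, 0, 0.02],
    [-0.02, -0.105, 0.2, 0, 0],
    [-0.03, -0.155, 0.2, 0, 0],
    [-0.04, -0.205, 0.2, 0, 0],
    [-0.04, -0.205, 0.2, 0, 0]
  ]
}}

```text
t: 14.8
eef_pos: [0.4351, -0.1107, 0.2271]
ee_rot: [-3.14, 0.001, -1.743]
force: [-0.4, 1.0, -0.5]
width: 0.0097
gripper_force: 0.0
```

```bash
python3 - <<'E'
from m import *
for n in('scene','top'): grab(n,n+'6')
f=load('top6'); L=traypts(f,180,405,200,320); L=L[(abs(L[:,1])<52)&(L[:,0]>-10)&(L[:,0]<145)]; print(len(L),L.min(0),L.max(0))
for nm,a in(('right',(0,30,120,-1)),('left',(0,30,120,1)),('front',(1,-38,38,1)),('rear',(1,-38,38,-1))):
    try: print(nm,edge(L,*a))
    except Exception as e: print(nm,e)
a=load('scene6')['color'][80:260,270:510]; b=load('top6')['color'][180:320,120:330]
cv2.imwrite('pics/c6.png',np.hstack([cv2.resize(a,(400,300)),cv2.resize(b,(400,267)).copy() if 0 else cv2.resize(b,(400,300))]))
E
```

```text
373 [ 18.43588656 -44.3044098 ] [130.11324963  44.32330453]
right (np.float64(0.41698238257180825), np.float64(-43.20450944686107), np.int64(30), np.float64(0.5995273978121882))
left (np.float64(0.07863485249775007), np.float64(43.729147042055246), np.int64(30), np.float64(0.5254277450441867))
front (np.float64(-0.21831050573270752), np.float64(129.20696951818286), np.int64(26), np.float64(0.4970834128129317))
rear (np.float64(0.22088429450009184), np.float64(19.480516783082976), np.int64(26), np.float64(0.5752676790802691))
```

View pics/c6.png

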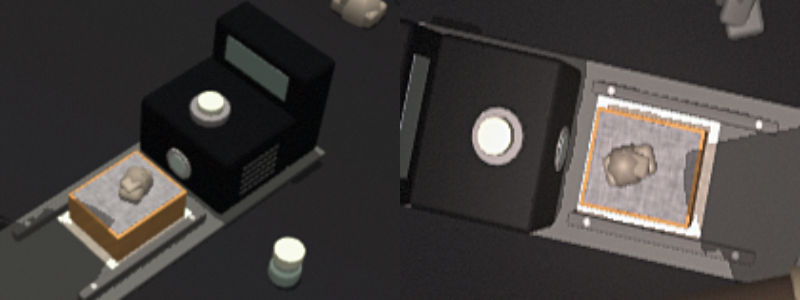

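The tray is wholly on the plate: centre s = 74.4, y = 0.3 mm, square within 0.3°, clear of rails and analyser. In the top view the button centre is at about pixel (168,243), which gives (507, 288) mm. Next, go above it with the fingers closed.

Emit:
{"name": "step_arm", "arguments": {
  "rows": [
    [0.009, 0.05, 0, 0, 0],
    [0.018, 0.1, 0, 0, 0],
    [0.027, 0.15, 0, 0, 0],
    [0.036, 0.2, 0, 0, 0],
    [0.045, 0.25, 0, 0, 0],
    [0.054, 0.3, 0, 0, 0],
    [0.063, 0.35, 0, 0, 0],
    [0.072, 0.3985, 0, 0, 0],
    [0.072, 0.3985, 0, 0, 0],
    [0.072, 0.3985, 0, 0, 0]
  ]
}}

```text
t: 15.9
eef_pos: [0.508, 0.2925, 0.2254]
ee_rot: [3.14, -0.001, -1.738]
force: [-0.9, -1.0, 1.1]
width: 0.0006
gripper_force: 0.0
```

Emit:
{"name": "step_arm", "arguments": {
  "rows": [
    [0, 0, -0.03, 0, 0],
    [0, 0, -0.06, 0, 0],
    [0, 0, -0.085, 0, 0],
    [0, 0, -0.095, 0, 0],
    [0, 0, -0.1, 0, 0],
    [0, 0, -0.1, 0, 0]
  ]
}}

```text
t: 16.5
eef_pos: [0.5088, 0.2905, 0.127]
ee_rot: [-3.141, 0.0, -1.741]
force: [0.7, 0.4, -0.3]
width: 0.0008
gripper_force: 0.0
```

Emit:
{"name": "step_arm", "arguments": {
  "rows": [
    [-0.001, -0.002, 0, 0, 0],
    [-0.001, -0.002, -0.003, 0, 0],
    [-0.001, -0.002, -0.005, 0, 0],
    [-0.001, -0.002, -0.007, 0, 0],
    [-0.001, -0.002, -0.009, 0, 0],
    [-0.001, -0.002, -0.0105, 0, 0],
    [-0.001, -0.002, -0.0115, 0, 0],
    [-0.001, -0.002, -0.0115, 0, 0],
    [-0.001, -0.002, -0.0115, 0, 0]
  ]
}}

```text
t: 17.4
eef_pos: [0.5079, 0.2891, 0.1162]
ee_rot: [-3.141, 0.001, -1.74]
force: [-3.2, -0.1, 10.8]
width: 0.0007
gripper_force: 5.5
```

Emit:
{"name": "step_arm", "arguments": {
  "rows": [
    [0, 0, -0.001, 0, 0],
    [0, 0, -0.0015, 0, 0],
    [0, 0, -0.0015, 0, 0],
    [0, 0, -0.0015, 0, 0]
  ]
}}

```text
t: 17.8
eef_pos: [0.508, 0.2891, 0.116]
ee_rot: [-3.14, 0.001, -1.74]
force: [-7.9, -3.4, 20.9]
width: 0.0003
gripper_force: 10.4
```

The button is at its stop: force doubled while z stayed at 0.116. Releasing it, rising and backing away.

Emit:
{"name": "step_arm", "arguments": {
  "rows": [
    [0, 0, 0.003, 0, 0],
    [0, 0, 0.006, 0, 0],
    [0, 0, 0.01, 0, 0],
    [0, 0, 0.03, 0, 0],
    [0, 0, 0.06, 0, 0],
    [0, 0, 0.1, 0, 0],
    [0, 0, 0.14, 0, 0],
    [0, -0.05, 0.14, 0, 0],
    [0, -0.1, 0.14, 0, 0],
    [-0.02, -0.15, 0.14, 0, 0],
    [-0.03, -0.2, 0.14, 0, 0],
    [-0.04, -0.25, 0.14, 0, 0],
    [-0.05, -0.3, 0.14, 0, 0],
    [-0.06, -0.35, 0.14, 0, 0],
    [-0.07, -0.4, 0.14, 0, 0],
    [-0.07, -0.4, 0.14, 0, 0],
    [-0.07, -0.4, 0.14, 0, 0]
  ]
}}

```text
t: 19.5
eef_pos: [0.4369, -0.1125, 0.2532]
ee_rot: [3.141, 0.0, -1.744]
force: [0.4, 0.6, -0.3]
width: 0.0007
gripper_force: 0.0
```

```bash
python3 - <<'E'
from m import *
for n in('scene','top'): grab(n,n+'7')
f=load('top7'); L=traypts(f,180,405,200,320); L=L[(abs(L[:,1])<52)&(L[:,0]>-10)&(L[:,0]<145)]
for nm,a in(('right',(0,30,120,-1)),('left',(0,30,120,1)),('front',(1,-38,38,1)),('rear',(1,-38,38,-1))): print(nm,edge(L,*a))
a=load('scene7')['color'];b=f['color']
# change since start, around jar/rocks and button
for t,o,bx in(('scene','scene0',(60,250,340,480)),('top','top0',(140,205,210,390))):
    d=cv2.absdiff(load(t+'7')['color'],load(o)['color']).max(2)[bx[0]:bx[1],bx[2]:bx[3]]; print(t,(d>50).sum())
cv2.imwrite('pics/c7.png',np.hstack([cv2.resize(a,(400,300)),cv2.resize(b,(400,300))]))
E
```

```text
right (np.float64(0.3782930454878936), np.float64(-43.1805195879995), np.int64(30), np.float64(0.5764022380867885))
left (np.float64(0.07863485249775007), np.float64(43.729147042055246), np.int64(30), np.float64(0.5254277450441867))
front (np.float64(-0.17541172464473984), np.float64(129.135540221187), np.int64(26), np.float64(0.48548224550727603))
rear (np.float64(0.11771678431629164), np.float64(19.441280869368864), np.int64(26), np.float64(0.5275746707087793))
scene 1853
top 0
```

View pics/c7.png

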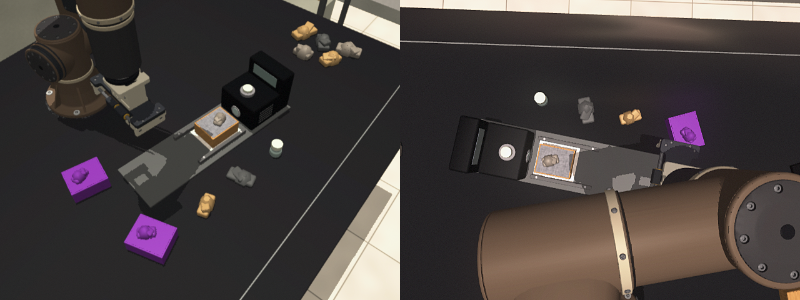

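The final pictures show the tray on the plate (555,160 in the right half), the button up, the rocks and jar unmoved, and the arm clear. Handing in.

```bash
python3 -c "
from station import arm
print(arm.job_done())"
```

```text
the job is handed in; nothing more can be done
None
```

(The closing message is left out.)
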